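# Show the mincer plate to the inspection camera

## Task

Lift the flat lid off the drying rack and lay it flat in the empty steel tray. Then take the larger of the two mincer plates out of the rack and hold it up to the inspection camera: its round face square to the lens, its centre on the lens axis, 160 mm in front of the lens. Finish while still holding the plate there, motionless; drop nothing, leave the smaller plate in its slot and do not disturb the other things on the table.

Things in the scene. Friction and masses are not known exactly. Their poses are not given: they have to be found in the camera images.
- rack: Fixed steel rack, base 180 (x) x 112 mm. Origin: centre of underside, z up. Slots at x = -32 and +32 mm each hold a plate on edge, axis along rack x (which is where varies). White combs 40 mm high at y = +-30 mm (24 to 36) guide the plates: lift straight up 45 mm to free one. Thin corner posts at x = +-82, y = +-50 mm, 98 mm high, carry the lid; end bars join them 40 mm up.
- lid_handle (a point): Middle of the handle bar of the flat steel lid (190 x 120 x 5 mm, 0.3 kg) lying over the rack on its four posts. The bar, 100 mm long (lid's x, its long side), 14 mm wide and 10 mm thick, has its middle 36 mm above the lid's underside, with free space below it between end legs at x = +-45 mm. z up. The lid's long side starts along the rack's length.
- lid: The same lid; origin at the centre of its underside, x along its long side, z up.
- tray_in (a point): Centre of the inner floor of the empty, fixed, shallow dark steel tray, 300 (x) x 220 (y) mm outside, walls 4 mm thick and 16 mm high; inner floor about 4 mm above the table. x along its long side, z up.
- large_plate_center (a point): Centre of the larger mincer plate: a dark steel disc 82 mm across and 10 mm thick with large holes, about 0.28 kg, loose, standing on edge in the rack, its centre about 49 mm above the table. Its x axis is the disc's axis (across the thickness); its y and z may be turned about that axis.
- small_plate_center (a point): Centre of the smaller mincer plate, 62 mm across and 10 mm thick with fine holes, standing on edge in the rack's other slot, its centre about 37 mm above the table. It stays there. x is the disc's axis.
- lens (a point): Centre of the front glass of the inspection camera, about 275 mm above the table. The camera is a grey box with a black lens 40 mm across and a white ring light 84 mm across, fixed on a 20 mm post with a round foot beyond the middle of the table, looking roughly towards the robot and 20 degrees down. The lens axis runs from here through view_point.
- view_point (a point): The point on the lens axis, 160 mm in front of the lens glass and 220 mm above the table, where the plate's centre is wanted (nothing is seen there). x points straight to the lens (20 degrees above level), y is level, z is up, leaning 20 degrees away from the camera. The plate's axis must lie along this x, either face to the lens.
- spice_jar: Bystander: small white jar with steel cap, 48 mm across, 60 mm high, between rack and tray; origin under its centre.
- dish_a: Bystander: brown bowl, 116 mm across, 45 mm high; origin under its centre.
- dish_b: Bystander: another such bowl.
- brush: Bystander: brush lying on the table; origin under its middle.
- oil: Bystander: amber bottle, 66 mm across, 190 mm high; origin under its centre.
- cup: Bystander: steel cup, 70 mm across, 75 mm high; origin under its centre.
Mind the look-alikes: they are no part of the job. Of the things shaped like the lid, the bare steel one is meant.

How it is judged:
On the way, in this order (a step that is already met when the one before it is completed fails the run):
1. the lid lies flat in the tray and is let go (z of lid_handle in the frame of tray_in below 0.045 m and angle between lid's own z axis and vertical below 0.06 rad and x of lid_handle in the frame of tray_in between -0.09 and 0.09 m and y of lid_handle in the frame of tray_in between -0.08 and 0.08 m and contact force between the fingers and lid below 0.1 N and linear speed of lid below 0.02 m/s), for 0.2 s.
2. the larger plate is lifted clear of the rack in the fingers (height (world z) of large_plate_center above 0.12 m and contact force between the fingers and large_plate above 1 N), for 0.2 s.
At the end, for the whole second after the job is handed in: The fingers hold the larger plate still in the air, its centre within 25 mm of the view point, its axis within 0.2 rad of the lens axis, clear of the camera; the lid lies flat (0.06 rad) and released inside the tray; the smaller plate is within 15 mm of its start (all of step 1 and distance between large_plate_center and view_point below 0.025 m and angle between the x axis of large_plate_center and the x axis of view_point, either way round below 0.2 rad and height (world z) of large_plate_center above 0.19 m and contact force between the fingers and large_plate above 1 N and linear speed of large_plate below 0.02 m/s and angular speed of large_plate below 0.15 rad/s and contact force between large_plate and camera below 0.1 N and distance of small_plate_center from where it was at the start of the episode below 0.015 m); the arm keeps its last pose, push and grip.
It fails at once if the lid is dropped (falls freely, faster than 0.5 m/s) (contact force between the fingers and lid below 0.01 N and linear speed of lid above 0.5 m/s).
It fails at once if the larger plate is dropped (falls freely, faster than 0.5 m/s) (contact force between the fingers and large_plate below 0.01 N and linear speed of large_plate above 0.5 m/s).
It fails at once if the smaller plate leaves its slot (moves over 20 mm) (distance of small_plate_center from where it was at the start of the episode above 0.02 m).
It fails at once if a bystander is disturbed (moves over 30 mm) (distance of any of spice_jar, dish_a, dish_b, brush, oil, cup from where it was at the start of the episode above 0.03 m).
It also fails if it takes over 59 s, if anything falls off the work surface, if the arm or the gripper's body presses on something with over 40 N, if the wrist force passes 120 N, or if a joint passes its speed limit or range.

## Robot

A 6-joint arm with a two-finger parallel gripper is mounted at the origin on the work surface. World frame = base frame: x ahead of the robot, y to its left, z up, the work surface at z = 0. Lengths are in m, angles in rad, forces in N, time in s.
With the tool pointing down it reaches from about 0.3 to 0.875 m from the base axis. Payload 4.2 kg.
Tool frame: the origin (TCP) lies at the very end of the fingers, on their centre line; the grasp point (between the pads) lies 19 mm behind it (arm.hold_point_z is the distance from the TCP to the grasp point, in m); z points along the fingers, y is the direction in which the jaws open and shut (so a half turn about z gives the same grasp; the last joint's range is limited). The gripper opens to 85 mm and grips with 20 to 120 N. Pads are 22 mm wide; open, the fingers measure 114 mm over their backs; the gripper's body (76 mm by 85 mm) begins 54 mm behind the grasp point. The pads swing forward as they close: fully open they stand 13 mm farther back than shut.
Start: joints at [-1.248, 0.32, 1.565, -0, 1.257, -0.02], TCP at [0.193, -0.542, 0.231] pointing down, gripper open.
Joint ranges: [-3.11, 3.11], [-0.84, 2.01], [0.21, 2.61], [-1.34, 4.49], [0.05, 2.63], [-2.56, 2.56]. Speed limits (rad/s): [2.57, 2.57, 3.14, 3.14, 3.14, 3.14].

## Interface

Orientations are given as a rotation vector (axis times angle).
In Python, from cell import readout, camera, camera_info, job, arm gives the robot as it stands. The module is installed in compiled form; this text tells all that it offers.
- The arm moves only by the tool apply_moves, never from a script. Its argument "plan" is a list that holds one entry, the list of rows, each a list of 5 numbers: the shift along the tool's x, y, z in mm, then the turn about the tool's z in degrees, then the closure, from 0 (fully open) to 1 (shut). A call has exactly 10 rows; each row shifts and turns the commanded pose from where the row before left it, along the tool's axes as they then stand; what a row does not reach is not made up. A row lasts 1/10 s, in which the tool goes at most 50 mm and 8.59 degrees, less where a joint would pass 70% of its speed; a pose out of reach is approached as far as the arm can. A call is refused whole if a number of a shift passes 50 or a number of a turn 8.59, either way. A call with a gripper value outside its range is refused whole. The fingers move at their own pace and stop on an object; "grip_force" is the grip in N (left out, the last holds). Time passes only in rows, so rows that do not move let the fingers close, or fill a call up. It gives the time, the measured TCP pose, the force and the opening at its end, in the units of the state.
- readout.observe(): the state, without advancing time (a new reading comes with each control period).
- camera(name): name is "scene" or "side" or "wrist"; returns (picture, depth): 400x640x3 uint8, red, green, blue; 400x640 float32, m along the optical axis (not along the pixel's ray), 0 where there is no reading.
- camera_info(name): a dict with "fx", "fy", "cx", "cy" (pixels), "camera_from_world" (4x4, takes a point from world to camera coordinates). Camera axes: x right, y up, looking along -z (the intrinsics and any distortion apply to the point x, -y, -z); pixel columns grow to the right and rows downward; lengths in m; the calibration is good to about 2 mm. The wrist camera is an equidistant fisheye: a pixel r from the principal point sees the ray r / f radians off the axis. A picture is of the moment at which its call begins: read the wrist's pose just before it. camera_info takes no time and is no camera call; for the wrist camera it gives the pose at the moment of the call.
- job.hand_in(): hands the job in, once; it reports no verdict.
The state is a dict: "clock": time; "joint_pos": joint angles; "joint_vel": joint speeds; "joint_efforts": joint torques, N m; "eef_pos": TCP position; "tcp_rot": TCP orientation; "contact_force": force on the tool from outside, world axes, zero at the start; "ft_torque": the same for the moment, N m; "width": finger opening in m.
Only numpy, scipy, OpenCV 4.12 (cv2) and the standard library are available. Lean on these libraries where they do the work, as an engineer would, in place of code of your own. Each camera call takes 0.05 s, during which the arm holds its last target. There are 200 camera calls.

## Working session

There is one attempt and no reset: what is moved stays moved. The work goes in short steps, Python scripts to look and compute and a tool call to move; the robot and the scene stay as the last step left them, time stands still between calls to the robot, and variables do not carry over. Pictures are saved under pics/ and viewed, on a budget of 10 in all, crops included, one or two more only if the job needs it, and the job is handed in when it is done.

Besides the shell and the picture viewer there is one more tool, called after "Call:" as name(argument=value, ...) on one line, values as JSON. apply_moves: Moves the arm, as the interface text tells. Its arguments: {"type":"object","properties":{"plan":{"type":"array","items":{"type":"array","items":{"type":"array","items":{"type":"number"}}}},"grip_force":{"type":"number"}},"required":["plan"]}

```bash
mkdir -p pics
cat > h.py <<'E'
import numpy as np,cv2
from scipy.spatial.transform import Rotation as R
from cell import readout,camera,camera_info,job,arm
def grab(n):
    i=camera_info(n);p,d=camera(n);np.savez('%s.npz'%n,p=p,d=d,T=i['camera_from_world'],k=[i[x] for x in('fx','fy','cx','cy')]);return p,d,i
def load(n):
    z=np.load('%s.npz'%n);return z['p'],z['d'],dict(camera_from_world=z['T'],**dict(zip(('fx','fy','cx','cy'),z['k'])))
def ray(i,u,v,fish=False):
    x=(u-i['cx'])/i['fx'];y=(v-i['cy'])/i['fy']
    if fish:
        r=np.hypot(x,y)+1e-9;d=np.array([x/r*np.sin(r),-y/r*np.sin(r),-np.cos(r)])
    else: d=np.array([x,-y,-1.])
    W=np.linalg.inv(i['camera_from_world']);return W[:3,3],W[:3,:3]@d
def onz(i,u,v,z,fish=False):
    o,d=ray(i,u,v,fish);return o+d*(z-o[2])/d[2]
def cloud(d,i):   # pinhole depth -> world pts HxWx3
    v,u=np.mgrid[:d.shape[0],:d.shape[1]]
    P=np.stack([(u-i['cx'])/i['fx']*d,-(v-i['cy'])/i['fy']*d,-d],-1)
    W=np.linalg.inv(i['camera_from_world']);return P@W[:3,:3].T+W[:3,3]
def save(n,p): cv2.imwrite('pics/'+n,cv2.cvtColor(p,cv2.COLOR_RGB2BGR))
E
python3 - <<'E'
from h import *
for n in('scene','side'):
    p,d,i=grab(n);save(n+'0.png',p)
    W=np.linalg.inv(i['camera_from_world']);print(n,W.round(3).tolist(),i['fx'],[k for k in i])
p,d,i=grab('wrist');save('wrist0.png',p);print(i['fx'],(d>0).mean())
print(readout.observe(),arm.hold_point_z)
E
```

```text
scene [[0.018, -0.841, 0.541, 1.287], [1.0, 0.008, -0.02, -0.05], [0.013, 0.541, 0.841, 1.374], [0.0, 0.0, 0.0, 1.0]] 449.70685192985627 ['fx', 'fy', 'cx', 'cy', 'camera_from_world']
side [[-0.849, 0.282, -0.447, -0.178], [-0.528, -0.414, 0.742, 1.181], [0.024, 0.866, 0.5, 0.949], [0.0, 0.0, 0.0, 1.0]] 516.0816719257409 ['fx', 'fy', 'cx', 'cy', 'camera_from_world']
309.70691628693146 0.9790078125
{'clock': 0.15, 'joint_pos': array([-1.24796907e+00,  3.20163950e-01,  1.56537318e+00, -1.54162046e-05,
        1.25740815e+00, -2.00056059e-02]), 'joint_vel': array([ 0.00040356, -0.00419069, -0.00310301,  0.00015101, -0.00180152,
        0.0012797 ]), 'joint_efforts': array([-5.94559606e-05, -4.15841997e+01, -2.34344923e+01, -1.52781959e-04,
        5.94921032e-03,  1.55238706e-05]), 'eef_pos': array([ 0.19317264, -0.54121031,  0.23067449]), 'tcp_rot': array([-3.09423325e+00, -5.35666843e-01,  3.43098392e-04]), 'contact_force': array([-0.33406508, -0.00433321,  0.01806045]), 'ft_torque': array([-0.02674107, -0.01028777,  0.01200721]), 'width': 0.08548921484268746} 0.0187
```

View pics/scene0.png

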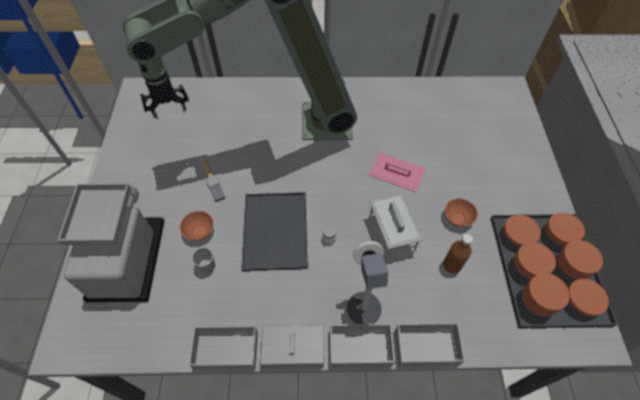

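View pics/side0.png

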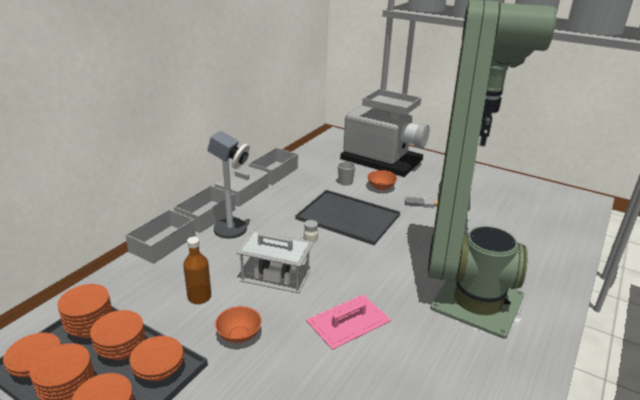

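Scene: bare steel lid on rack (396,222). Look-alikes: the pink one (398,172), which is the wrong colour, and a lid on a container (293,345), which is not on a rack. The empty dark tray is at (276,230), the camera at (372,262), and the jar at (329,236). The side view shows two discs under the lid at (263,268) and (285,272).

Run:
```python
from h import *
def rep(nm,P):
    if len(P)<10: print(nm,len(P));return
    (c,s,a)=cv2.minAreaRect(P[:,:2].astype(np.float32)*1000);print(nm,len(P),'mean',P.mean(0).round(4),'rect',np.round(c,1),np.round(s,1),round(a,1))
ims=[]
for n,lidbox,traybox in(('scene',(365,190,425,260),(235,185,315,280)),('side',(230,225,325,295),(285,185,410,250))):
    p,d,i=load(n);P=cloud(d,i);P[d==0]=np.nan
    def sub(b): return P[b[1]:b[3],b[0]:b[2]].reshape(-1,3)
    L=sub(lidbox)
    z=L[:,2];print(n,'zhist',np.histogram(z[np.isfinite(z)],np.arange(-.005,.17,.01))[0])
    rep(n+' lid top',L[(z>.092)&(z<.112)]);rep(n+' handle',L[(z>.127)&(z<.15)])
    T=sub(traybox);z=T[:,2];rep(n+' tray all',T[(z>.0015)&(z<.03)]);rep(n+' tray floor',T[(z>.002)&(z<.009)])
    # camera head
    b=(345,235,395,325) if n=='scene' else (205,125,255,240)
    C=sub(b);z=C[:,2];rep(n+' camhead',C[z>.22]);col=p[b[1]:b[3],b[0]:b[2]].reshape(-1,3)
    rep(n+' ring white',C[(z>.2)&(col.min(1)>150)])
    rep(n+' post',C[(z>.05)&(z<.2)])
    x0,y0,x1,y1=(235,170,475,330) if n=='scene' else (200,120,340,310)
    ims.append(cv2.resize(p[y0:y1,x0:x1],None,fx=2.5 if n=='scene' else 3,fy=2.5 if n=='scene' else 3,interpolation=cv2.INTER_CUBIC))
save('crop1.png',ims[0]);save('crop2.png',ims[1])
```

```text
scene zhist [1427  403   32   11   49   22   12   11    1    4 1097  577   12   30
  107    2    0]
scene lid top 1674 mean [0.5386 0.2139 0.1037] rect [532.1 214.6] [194.  123.3] 15.0
scene handle 134 mean [0.5363 0.2141 0.1377] rect [532.6 214.1] [102.7  16.4] 15.1
scene tray all 5004 mean [ 0.5162 -0.1923  0.0057] rect [ 511.9 -201.8] [293.1 377.7] 89.7
scene tray floor 3972 mean [ 0.5172 -0.1921  0.0049] rect [ 512.  -201.8] [293.1 377.5] 89.7
scene camhead 1189 mean [0.7922 0.0945 0.3137] rect [787.8  98.1] [121.7  82.1] 9.7
scene ring white 48 mean [0.7346 0.0857 0.3169] rect [733.1  89.9] [11.7 51.4] 4.3
scene post 307 mean [0.7413 0.1376 0.101 ] rect [752.1 159.6] [120.6 320.8] 63.9
side zhist [2932  569  237  214  225   96   89   33   17   13 1482   48   30  100
   76    0    0]
side lid top 1525 mean [0.5257 0.2254 0.1008] rect [532.7 216.3] [193.7 128.3] 15.9
side handle 168 mean [0.5304 0.2181 0.1342] rect [532.7 217.7] [102.3  21.7] 17.5
side tray all 1722 mean [ 0.5085 -0.1887  0.0065] rect [ 515.7 -204.6] [456.9 424.6] 34.6
side tray floor 1078 mean [ 0.5079 -0.1875  0.0043] rect [ 518.  -202.8] [451.8 424.2] 34.5
side camhead 996 mean [0.7777 0.1117 0.296 ] rect [782.7  96.8] [117.6  82.6] 1.8
side ring white 62 mean [0.7369 0.1099 0.3051] rect [759.9  87.2] [53. 96.] 53.7
side post 1084 mean [ 0.8734 -0.0154  0.079 ] rect [858.9  34.8] [172.3 604.7] 37.9
```

View pics/crop2.png

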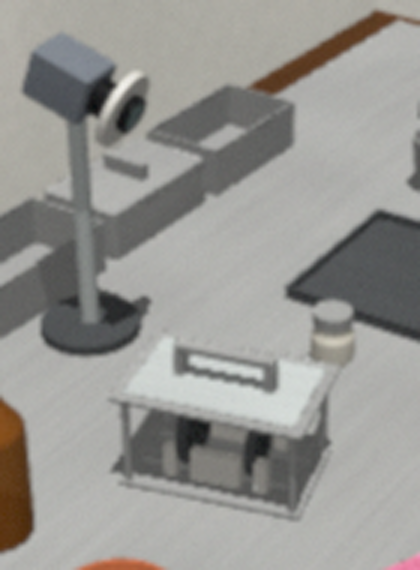

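The crop confirms that the bare steel lid with the bar handle is on the rack, with two discs under it and the lens facing the robot. I'm moving above the handle at about (0.5325, 0.215).

Call:
apply_moves(plan=[[[30,-31,0,0,0],[30,-31,0,0,0],[30,-31,0,0,0],[30,-31,0,0,0],[30,-31,0,0,0],[30,-31,0,0,0],[30,-31,0,0,0],[30,-31,0,0,0],[30,-31,0,0,0],[30,-31,0,0,0]]], grip_force=60)

```text
clock: 1.15
eef_pos: [0.3719, -0.1471, 0.2313]
tcp_rot: [3.095, 0.535, 0.0]
contact_force: [1.6, -1.3, -0.8]
width: 0.0853
```

```bash
cat >> h.py <<'E'
def goto(x,y,z,yaw=None):   # shift in tool axes (mm) from measured pose, and turn about tool z (deg)
    s=readout.observe();M=R.from_rotvec(s['tcp_rot']).as_matrix();y0=np.degrees(np.arctan2(M[1,0],M[0,0]))
    print('t',round(s['clock'],2),'tcp',s['eef_pos'].round(4),'yaw',y0.round(2),'tilt',np.degrees(np.arccos(-M[2,2])).round(2),'w',round(s['width'],4),'F',s['contact_force'].round(1),
      'shift mm',(M.T@(np.array([x,y,z])-s['eef_pos'])*1000).round(1),'turn',None if yaw is None else round(-(yaw-y0),2),'q',s['joint_pos'].round(2))
E
python3 - <<'E'
from h import *
goto(.5325,.215,.20,15)
p,d,i=load('scene');P=cloud(d,i)
hsv=cv2.cvtColor(p,cv2.COLOR_RGB2HSV)
m=((hsv[...,2]<95)&(P[...,2]<.03)&(P[...,2]>-.01)).astype(np.uint8);m[:185]=0;m[280:]=0;m[:,:235]=0;m[:,318:]=0
m=cv2.morphologyEx(m,cv2.MORPH_OPEN,np.ones((3,3)));c=max(cv2.findContours(m,0,1)[0],key=cv2.contourArea)[:,0]
Q=np.array([onz(i,u,v,.01)[:2] for u,v in c])*1000
print('tray',cv2.minAreaRect(Q.astype(np.float32)))
# lens: ring points by brightness in both views
for n,b in(('scene',(345,235,395,290)),('side',(215,130,260,175))):
    p,d,i=load(n);P=cloud(d,i)
    sl=np.s_[b[1]:b[3],b[0]:b[2]];g=p[sl].astype(int);Z=P[sl][...,2]
    w=(g.min(-1)>115)&(g.max(-1)-g.min(-1)<25)&(Z>.2)
    k,lab,st,ce=cv2.connectedComponentsWithStats(w.astype(np.uint8));print(n,[(s.tolist(),x.round(1).tolist()) for s,x in zip(st[1:],ce[1:]) if s[4]>8])
    print(np.array2string(g.mean(-1).astype(int)[::1,::1],max_line_width=400,threshold=10**6) if n=='side' else '')
E
```

```text
t 1.15 tcp [ 0.3719 -0.1471  0.2313] yaw 19.62 tilt 0.02 w 0.0853 F [ 1.6 -1.3 -0.8] shift mm [ 272.9 -287.1   31.3] turn 4.62 q [-0.41  0.04  1.92 -0.    1.18  0.82]
tray ((517.3477783203125, -191.06768798828125), (305.86688232421875, 215.6217498779297), 1.8259344100952148)
scene [([8, 6, 30, 23, 303], [21.6, 13.9]), ([41, 30, 3, 10, 11], [42.0, 34.4])]

side [([0, 1, 24, 16, 206], [10.2, 8.7]), ([17, 14, 18, 26, 113], [23.9, 24.2]), ([13, 32, 2, 13, 14], [13.9, 37.7])]
[[171 169 168 167 163 158 162 166 165 166 167 162 164 165 164 165 166 167 165 163 165 165 166 165 166 167 166 168 165 166 165 165 166 163 162 165 165 166 163 166 165 166 167 168 167]
 [169 170 164 159 149 147 149 155 158 161 164 164 164 165 165 167 164 165 166 165 166 165 165 166 166 165 168 167 166 164 163 166 165 165 165 165 163 164 167 165 164 165 168 167 168]
 [164 158 154 146 139 141 140 141 146 152 161 163 165 166 164 165 167 168 164 166 166 163 165 163 165 165 167 166 166 165 164 167 165 164 164 165 164 165 165 166 166 166 165 167 165]
 [155 146 144 140 141 141 137 139 140 145 153 156 160 164 165 166 165 167 1
[... 6911 characters left out ...]
0 125 113 112 111 105 109 138 165 166 165 159 147 148 157 163 168 172 169 170 172 172 170 173 172 174 173 172 171 170 170 171 172 170 172 170 171 171]
 [165 167 166 167 167 164 166 153 127 111 113 113 107 109 134 160 160 162 159 134 118 123 134 146 152 159 168 170 170 172 173 172 173 170 171 171 171 171 173 171 170 171 172 172 169]
 [168 167 167 165 168 168 167 156 130 112 111 115 108 107 128 156 161 165 165 141 110 108 108 114 119 128 145 154 158 166 169 171 172 169 170 172 173 171 170 171 170 173 172 173 174]
 [167 165 166 165 167 165 168 156 127 113 112 112 111 107 128 160 169 170 167 145 113 103 105 105 103 107 114 120 129 144 152 157 157 153 162 170 173 174 172 172 171 170 174 174 175]]
```

Call:
apply_moves(plan=[[[30,-32,0,0,0],[30,-32,0,0,0],[30,-32,0,0,0],[30,-32,0,0,0],[30,-32,0,0,0],[30,-32,0,0,0],[30,-32,0,0,0],[30,-32,0,0,0],[30,-31,15,0,0],[3,0,16,4.6,0]]])

```text
clock: 2.15
eef_pos: [0.5341, 0.2179, 0.1996]
tcp_rot: [-3.112, -0.414, -0.004]
contact_force: [0.0, -0.8, -0.1]
width: 0.0855
```

Run:
```python
from h import *
goto(.5325,.215,.115,15)
p,d,i=grab('wrist');save('wrist1.png',p)
for n in('scene','side'):
  W=np.linalg.inv(i['camera_from_world']);
print(W.round(3).tolist(),i['cx'],i['cy'],i['fx'])
```

```text
t 2.15 tcp [0.5341 0.2179 0.1996] yaw 15.16 tilt 0.18 w 0.0855 F [ 0.  -0.8 -0.1] shift mm [-2.5  2.5 84.6] turn 0.16 q [0.37 0.34 1.61 0.   1.18 1.67]
[[0.262, 0.932, 0.251, 0.598], [-0.965, 0.254, 0.066, 0.236], [-0.002, -0.26, 0.966, 0.342], [0.0, 0.0, 0.0, 1.0]] 320.8327850613381 198.62431887383 309.70691628693146
```

View pics/wrist1.png

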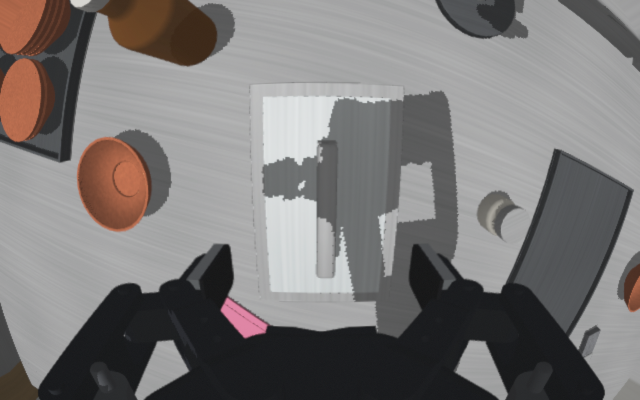

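The wrist view shows the handle bar from (327,142) to (326,276) on the bare lid. I'll check its position with rays.

Run:
```python
from h import *
p,d,i=load('wrist')
a=onz(i,327.5,142,.139,True);b=onz(i,326,276,.139,True);print(a,b,(a+b)/2,np.degrees(np.arctan2(*(a-b)[[1,0]])),np.linalg.norm(a-b))
print(d[200:206,324:330].mean())
c=(a+b)/2;goto(c[0],c[1],.115,15)
```

```text
[0.58314659 0.22773228 0.139     ] [0.48833805 0.20249467 0.139     ] [0.53574232 0.21511348 0.139     ] 14.906215856487893 0.09811012461836847
0.20552586
t 2.2 tcp [0.5318 0.2153 0.1962] yaw 14.93 tilt 0.29 w 0.0852 F [-0.8 -1.2 -1.7] shift mm [ 4.2  1.1 81.2] turn -0.07 q [0.36 0.34 1.62 0.   1.18 1.67]
```

Call:
apply_moves(plan=[[[1,0,30,0,0],[0,0,30,0,0],[0,0,22,0,0],[0,0,0,0,0],[0,0,0,0,1],[0,0,0,0,1],[0,0,0,0,1],[0,0,0,0,1],[0,0,0,0,1],[0,0,0,0,1]]], grip_force=60)

```text
clock: 3.2
eef_pos: [0.5335, 0.2137, 0.1192]
tcp_rot: [-3.114, -0.411, -0.002]
contact_force: [-1.2, -0.2, 3.9]
width: 0.0127
```

Run:
```python
from h import *
goto(.517,-.191,.16,15)
```

```text
t 3.2 tcp [0.5335 0.2137 0.1192] yaw 15.03 tilt 0.07 w 0.0127 F [-1.2 -0.2  3.9] shift mm [-120.9  386.6  -41. ] turn 0.03 q [0.36 0.41 1.73 0.   1.   1.67]
```

Call:
apply_moves(plan=[[[0,0,0,0,1],[0,0,-10,0,1],[0,0,-15,0,1],[0,0,-20,0,1],[0,0,-20,0,1],[0,20,0,0,1],[-5,20,0,0,1],[-10,30,0,0,1],[-10,30,0,0,1],[-10,30,0,0,1]]], grip_force=80)

```text
clock: 4.2
eef_pos: [0.5325, 0.0778, 0.1829]
tcp_rot: [3.114, 0.412, -0.002]
contact_force: [0.4, -1.0, -3.0]
width: 0.0124
```

Run:
```python
from h import *
goto(.517,-.191,.16,15)
```

```text
t 4.2 tcp [0.5325 0.0778 0.1829] yaw 15.08 tilt 0.08 w 0.0124 F [ 0.4 -1.  -3. ] shift mm [-84.9 255.5  23. ] turn 0.08 q [ 0.12  0.3   1.72 -0.    1.12  1.43]
```

Call:
apply_moves(plan=[[[-10,30,0,0,1],[-10,30,0,0,1],[-10,30,0,0,1],[-10,30,0,0,1],[-10,30,0,0,1],[-10,30,0,0,1],[-10,30,0,0,1],[-10,30,0,0,1],[-5,15,0,0,1],[0,0,0,0,1]]])

```text
clock: 5.2
eef_pos: [0.5169, -0.1909, 0.183]
tcp_rot: [-3.115, -0.407, 0.001]
contact_force: [-0.6, 0.8, -3.1]
width: 0.0123
```

Run:
```python
from h import *
goto(.517,-.191,.021,15)
p,d,i=grab('scene');save('s1.png',cv2.resize(p[150:310,180:420],None,fx=2.5,fy=2.5))
```

```text
t 5.2 tcp [ 0.5169 -0.1909  0.183 ] yaw 14.89 tilt 0.04 w 0.0123 F [-0.6  0.8 -3.1] shift mm [2.00e-01 1.00e-01 1.62e+02] turn -0.11 q [-0.37  0.32  1.69 -0.    1.13  0.94]
```

View pics/s1.png

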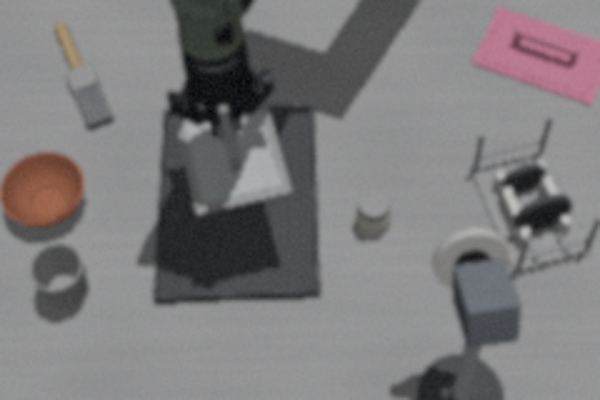

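Call:
apply_moves(plan=[[[0,0,30,0,1],[0,0,35,0,1],[0,0,35,0,1],[0,0,25,0,1],[0,0,15,0,1],[0,0,8,0,1],[0,0,4,0,1],[0,0,3,0,1],[0,0,2,0,1],[0,0,0,0,1]]])

```text
clock: 6.25
eef_pos: [0.5176, -0.1894, 0.0268]
tcp_rot: [3.114, 0.411, 0.001]
contact_force: [0.5, 0.1, -2.2]
width: 0.0123
```

Call:
apply_moves(plan=[[[0,0,1,0,1],[0,0,1,0,1],[0,0,1,0,1],[0,0,0,0,1],[0,0,0,0,0.8],[0,0,0,0,0.5],[0,0,0,0,0],[0,0,0,0,0],[0,0,0,0,0],[0,0,0,0,0]]])

```text
clock: 7.25
eef_pos: [0.5173, -0.1894, 0.0232]
tcp_rot: [3.115, 0.411, -0.0]
contact_force: [0.2, -0.7, 0.5]
width: 0.0851
```

Run:
```python
from h import *
goto(.48,.15,.25,15)
```

```text
t 7.25 tcp [ 0.5173 -0.1894  0.0232] yaw 15.04 tilt 0.01 w 0.0851 F [ 0.2 -0.7  0.5] shift mm [  52.  -337.4 -226.8] turn 0.04 q [-0.37  0.5   1.89 -0.    0.76  0.94]
```

Call:
apply_moves(plan=[[[0,0,-20,0,0],[0,0,-45,0,0],[0,0,-45,0,0],[0,-15,-45,0,0],[0,-30,-37,0,0],[5,-45,-5,0,0],[5,-45,0,0,0],[5,-45,0,0,0],[5,-45,0,0,0],[5,-45,0,0,0]]])

```text
clock: 8.25
eef_pos: [0.4707, 0.0795, 0.2204]
tcp_rot: [3.115, 0.411, 0.001]
contact_force: [1.0, -0.1, -0.5]
width: 0.0855
```

Call:
apply_moves(plan=[[[5,-40,0,0,0],[5,-40,0,0,0],[5,-35,0,0,0],[10,-10,0,0,0],[0,0,0,0,0],[0,0,0,0,0],[0,0,0,0,0],[0,0,0,0,0],[0,0,0,0,0],[0,0,0,0,0]]])

```text
clock: 9.25
eef_pos: [0.4631, 0.2045, 0.2204]
tcp_rot: [3.115, 0.41, 0.0]
contact_force: [-1.1, -0.1, -0.4]
width: 0.0854
```

Run:
```python
from h import *
goto(.565,.223,.15,15)
p,d,i=grab('wrist');save('wrist2.png',p);print(i['camera_from_world'].round(4).tolist())
p,d,i=load('side');P=cloud(d,i);g=p.astype(int)
# ring & lens front plane
b=np.s_[140:170,232:252];Q=P[b].reshape(-1,3);c=g[b].mean(-1).ravel();
for nm,m in(('ring',c>165),('lens',c<60)):
    q=Q[m&(Q[:,0]>.6)&(Q[:,0]<.8)&(Q[:,2]>.2)&(Q[:,2]<.36)&(Q[:,1]>0)&(Q[:,1]<.2)];print(nm,len(q),np.median(q,0).round(4),q.min(0).round(3),q.max(0).round(3))
    u,s,vt=np.linalg.svd(q-q.mean(0));print(s.round(4),vt[2].round(3))
print('lens px',P[157,243].round(4),P[155,244].round(4),P[160,242].round(4))
ps,_,_=grab('scene')[:3];p2,d2,i2=load('scene')
P2=cloud(d2,i2);Q=P2[235:300,345:400].reshape(-1,3);Q=Q[(Q[:,2]>.29)&(Q[:,0]>.68)]
print('top hd',cv2.minAreaRect((Q[:,:2]*1000).astype(np.float32)),np.histogram(Q[:,2],8))
# lid in tray
q=P2[180:290,230:320].reshape(-1,3);q=q[(q[:,2]>.03)&(q[:,2]<.06)];print('handle now',q.mean(0).round(4),cv2.minAreaRect((q[:,:2]*1000).astype(np.float32)))
```

```text
t 9.25 tcp [0.4631 0.2045 0.2204] yaw 14.99 tilt 0.01 w 0.0854 F [-1.1 -0.1 -0.4] shift mm [103.2   8.5  70.4] turn -0.01 q [ 0.39  0.22  1.73 -0.    1.19  1.7 ]
[[0.2595, -0.9658, -0.0006, 0.0783], [0.9319, 0.2505, -0.2625, -0.4518], [0.2536, 0.0676, 0.9649, -0.4988], [0.0, 0.0, 0.0, 1.0]]
ring 53 [0.7342 0.112  0.308 ] [0.727 0.07  0.284] [0.758 0.131 0.318]
[0.1232 0.0586 0.0186] [-0.668 -0.316 -0.674]
lens 90 [0.7363 0.1056 0.2908] [0.724 0.084 0.265] [0.772 0.118 0.311]
[0.1699 0.0951 0.047 ] [-0.374  0.625  0.685]
lens px [0.7272 0.1053 0.2854] [0.7272 0.1003 0.29  ] [0.7284 0.1091 0.2767]
top hd ((1010.9818725585938, 50.878929138183594), (96.39157104492188, 580.704345703125), 79.2922592163086) (array([1077,    0,    0,    0,    0,    0,    0,   10]), array([0.29000532, 0.42548673, 0.56096813, 0.69644953, 0.83193093,
       0.96741233, 1.10289373, 1.23837513, 1.37385654]))
handle now [ 0.5219 -0.1879  0.0445] ((517.4907836914062, -188.9079132080078), (99.33450317382812, 14.091928482055664), 15.1709566116333)
```

View pics/wrist2.png

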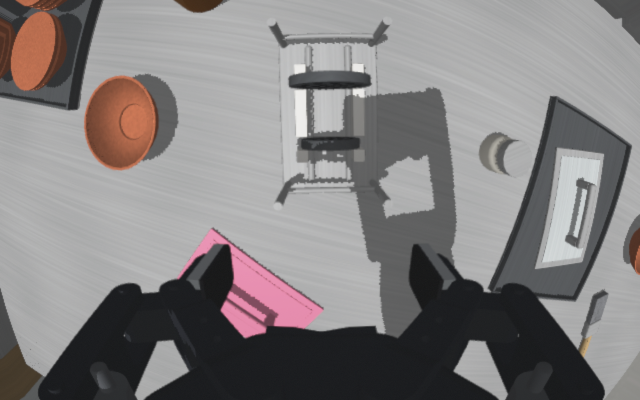

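The lid now lies in the tray. The larger plate (dark, wide, large holes) is at (329,79), with equator ends at about (289,79) and (370,79). The smaller plate is at (330,143). Next I'll measure the plate and the head azimuth.

Run:
```python
from h import *
p,d,i=load('wrist');g=p.max(-1)
W=np.linalg.inv(i['camera_from_world'])
v,u=np.mgrid[:400,:640];x=(u-i['cx'])/i['fx'];y=(v-i['cy'])/i['fy'];r=np.hypot(x,y)+1e-9;t=np.tan(r)/r
P=np.stack([x*t*d,-y*t*d,-d],-1)@W[:3,:3].T+W[:3,3]
for nm,b in(('large',np.s_[60:96,282:378]),('small',np.s_[130:158,292:370])):
    m=(g[b]<75)&(P[b][...,2]>.015)
    k,l,st,ce=cv2.connectedComponentsWithStats(m.astype(np.uint8));j=1+st[1:,4].argmax();m=l==j
    q=P[b][m];print(nm,st[j],np.percentile(q,[1,50,99],0).round(4).tolist())
    ax=np.array([np.cos(np.radians(15)),np.sin(np.radians(15)),0]);ay=np.array([-ax[1],ax[0],0])
    e=np.stack([q@ax,q@ay,q[:,2]],1);top=e[e[:,2]>e[:,2].max()-.012]
    print(' rackframe ext',np.percentile(e,[.5,99.5],0).round(4).tolist(),'top',np.percentile(top,[1,99],0).round(4).tolist())
    c=np.array([(np.percentile(top[:,0],1)+np.percentile(top[:,0],99))/2,(e[:,1].min()+e[:,1].max())/2]);print(' centre',(c[0]*ax+c[1]*ay).round(4))
    u0=b[1].start+st[j][0]+0;u1=u0+st[j][2];vv=b[0].start+ce[j][1]
    for z in((.049,)if nm=='large' else(.037,)):
        A,B=onz(i,u0-.5,vv,z,True),onz(i,u1-.5,vv,z,True);print(' rays',A.round(4),B.round(4),((A+B)/2).round(4),np.linalg.norm(A-B).round(4))
for n,b in(('scene',np.s_[235:300,345:400]),('side',np.s_[125:170,205:255])):
    p,d,i=load(n);Q=cloud(d,i)[b].reshape(-1,3);Q=Q[(Q[:,2]>.3)&(Q[:,2]<.37)&(Q[:,0]>.69)&(Q[:,0]<.9)&(abs(Q[:,1]-.1)<.1)]
    print(n,cv2.minAreaRect((Q[:,:2]*1000).astype(np.float32)),np.percentile(Q,[1,99],0).round(3).tolist())
p,d,i=load('scene');save('cam.png',cv2.resize(p[235:325,340:405],None,fx=6,fy=6,interpolation=cv2.INTER_CUBIC))
goto(.565,.223,.15,15)
```

```text
large [  8  14  81  15 567] [[0.5497, 0.1875, 0.0198], [0.5606, 0.2193, 0.0644], [0.5765, 0.2597, 0.0897]]
 rackframe ext [[0.5974, 0.0327, 0.0173], [0.6072, 0.1081, 0.0902]] top [[0.5975, 0.0422, 0.0789], [0.6007, 0.0976, 0.0906]]
 centre [0.5605 0.2229 0.    ]
 rays [0.5514 0.2616 0.049 ] [0.573  0.1834 0.049 ] [0.5622 0.2225 0.049 ] 0.0812
small [  9   7  59  14 688] [[0.4922, 0.1788, 0.0173], [0.5046, 0.205, 0.0621], [0.5153, 0.2349, 0.0691]]
 rackframe ext [[0.5342, 0.0398, 0.0158], [0.5573, 0.0993, 0.2352]] top [[0.5668, 0.0785, 0.3628], [0.5668, 0.0785, 0.3628]]
 centre [0.5295 0.2138 0.    ]
 rays [0.4942 0.236  0.037 ] [0.5105 0.176  0.037 ] [0.5023 0.206  0.037 ] 0.0622
scene ((787.0577392578125, 92.92481994628906), (119.84037780761719, 72.84628295898438), 2.8003108501434326) [[0.73, 0.06, 0.3], [0.845, 0.13, 0.341]]
side ((783.2415771484375, 101.09137725830078), (113.85166931152344, 62.12224578857422), 6.598717212677002) [[0.727, 0.071, 0.301], [0.834, 0.134, 0.336]]
t 9.35 tcp [0.4631 0.2048 0.2203] yaw 15.01 tilt 0.01 w 0.0855 F [-0.4 -0.2  0.2] shift mm [103.2   8.8  70.4] turn 0.01 q [ 0.39  0.22  1.73 -0.    1.19  1.7 ]
```

View pics/cam.png

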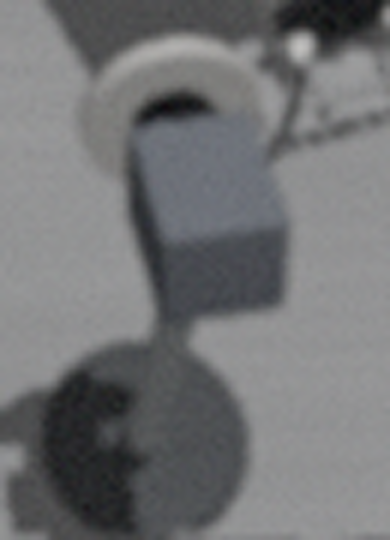

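Run:
```python
from h import *
p,d,i=load('scene')
px=lambda c:(340+c[0]/6-.4,235+c[1]/6-.4)
f=lambda c,z:onz(i,*px(c),z)
P=cloud(d,i)
print([P[int(px(c)[1]),int(px(c)[0])].round(3).tolist() for c in((195,140),(190,180),(210,180),(225,220))])
a,b,c,e=f((133,122),.315),f((258,112),.315),f((163,245),.335),f((287,232),.335)
print('front',(b-a).round(4),'rear',(e-c).round(4),'axis',((a+b)/2-(c+e)/2).round(4))
for v in(b-a,e-c):print('az of normal',np.degrees(np.arctan2(v[1],v[0]))+90)
w=(a+b)/2-(c+e)/2;print(np.degrees(np.arctan2(w[1],w[0])))
# foot/post base
print('foot',f((145,440),.012).round(3))
# lens triangulate
ps,ds,i_s=load('side')
def tri(A,B):
    o1,d1=ray(i,*A);o2,d2=ray(i_s,*B);t=np.linalg.lstsq(np.stack([d1,-d2],1),o2-o1,rcond=None)[0];q1,q2=o1+d1*t[0],o2+d2*t[1];return ((q1+q2)/2).round(4),np.linalg.norm(q1-q2).round(4)
print('ringc',tri(px((175,115)),(241.5,158)),'lens',tri(px((175,115)),(243.5,157.5)))
```

```text
[[0.777, 0.095, 0.321], [0.801, 0.09, 0.329], [0.802, 0.098, 0.331], [0.825, 0.102, 0.34]]
front [-0.0042  0.0549  0.    ] rear [-0.0052  0.0522  0.    ] axis [-0.066  -0.0053 -0.02  ]
az of normal 184.36519829293212
az of normal 185.69040833983982
-175.42995229757318
foot [0.803 0.099 0.012]
ringc (array([0.7438, 0.0937, 0.2728]), np.float64(0.0012)) lens (array([0.7415, 0.0915, 0.2733]), np.float64(0.0074))
```

Call:
apply_moves(plan=[[[20,1,0,0,0],[30,2,0,0,0],[30,3,0,0,0],[22,2,20,0,0],[0,0,30,0,0],[0,0,20,0,0],[0,0,0,0,0],[0,0,0,0,0],[0,0,0,0,0],[0,0,0,0,0]]], grip_force=40)

```text
clock: 10.35
eef_pos: [0.5643, 0.2241, 0.1519]
tcp_rot: [-3.114, -0.411, -0.005]
contact_force: [0.4, -0.9, -0.1]
width: 0.0857
```

Run:
```python
from h import *
goto(.5634,.2231,.024,15)
p,d,i=grab('wrist');save('wrist3.png',p)
```

```text
t 10.35 tcp [0.5643 0.2241 0.1519] yaw 15.05 tilt 0.17 w 0.0857 F [ 0.4 -0.9 -0.1] shift mm [ -1.6   0.7 127.9] turn 0.05 q [ 0.36  0.43  1.61 -0.    1.1   1.67]
```

View pics/wrist3.png

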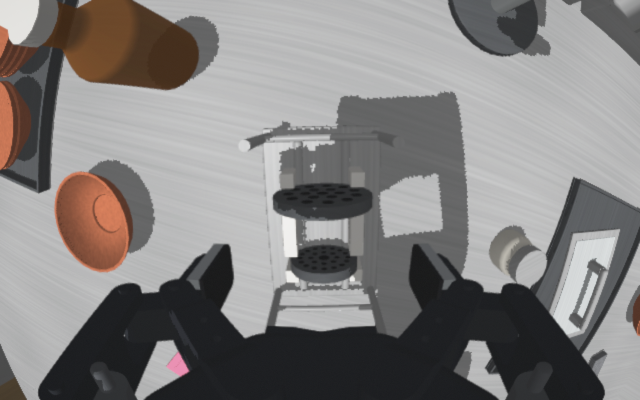

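Run:
```python
from h import *
p,d,i=load('wrist');g=p.max(-1)
m=((g<70)).astype(np.uint8);m[:175]=0;m[225:]=0;m[:,:262]=0;m[:,385:]=0
k,l,st,ce=cv2.connectedComponentsWithStats(m);j=1+st[1:,4].argmax();print(st[j],ce[j])
M=l==j
a=np.radians(15)
for u in(st[j][0]-.5,st[j][0]+st[j][2]-.5):
    col=int(round(u+ (1.5 if u<320 else -1.5)));v=np.nonzero(M[:,col])[0].mean()
    q=onz(i,u,v,.049,True);print(u,v,q.round(4),'rack',(q[0]*np.cos(a)+q[1]*np.sin(a)).round(4),(-q[0]*np.sin(a)+q[1]*np.cos(a)).round(4))
s=readout.observe();t=s['eef_pos'];print('tcp rack',t[0]*np.cos(a)+t[1]*np.sin(a),-t[0]*np.sin(a)+t[1]*np.cos(a),t)
# top rim rows at centre col
r=np.nonzero(M[:,322:325].any(1))[0];print(r.min(),r.max(),[onz(i,323,r.min()-.5,.09,True).round(4).tolist()])
```

```text
[ 274  183   98   36 2727] [325.09460946 200.17455079]
273.5 197.5 [0.5549 0.2631 0.049 ] rack 0.6041 0.1105
371.5 200.0 [0.574  0.1842 0.049 ] rack 0.6021 0.0293
tcp rack 0.6029791452974521 0.07038397279754113 [0.56421642 0.22404818 0.15173985]
183 216 [[0.5861, 0.2294, 0.09]]
```

Call:
apply_moves(plan=[[[0,0.5,25,0,0],[0,0,25,0,0],[0,0,20,0,0],[0,0,12,0,0],[0,0,12,0,0],[0,0,10,0,0],[0,0,10,0,0],[0,0,8,0,0],[0,0,5,0,0],[0,0,0,0,0]]], grip_force=40)

```text
clock: 11.4
eef_pos: [0.5634, 0.2232, 0.0226]
tcp_rot: [3.114, 0.411, -0.002]
contact_force: [-0.1, -0.1, 0.2]
width: 0.0855
```

Call:
apply_moves(plan=[[[0,0,0,0,1],[0,0,0,0,1],[0,0,0,0,1],[0,0,0,0,1],[0,0,0,0,1],[0,0,-5,0,1],[0,0,-5,0,1],[0,0,0,0,1],[0,0,0,0,1],[0,0,0,0,1]]], grip_force=60)

```text
clock: 12.4
eef_pos: [0.5633, 0.2233, 0.0328]
tcp_rot: [3.114, 0.411, -0.002]
contact_force: [0.7, 0.2, -4.3]
width: 0.0797
```

Call:
apply_moves(plan=[[[0,0,-10,0,1],[0,0,-10,0,1],[0,0,-10,0,1],[0,0,-15,0,1],[0,0,-20,0,1],[0,0,-25,0,1],[0,0,-20,0,1],[0,0,-10,0,1],[0,0,0,0,1],[0,0,0,0,1]]])

```text
clock: 13.4
eef_pos: [0.5632, 0.2231, 0.1528]
tcp_rot: [3.114, 0.411, -0.002]
contact_force: [-0.8, 0.5, -3.8]
width: 0.0797
```

Run:
```python
from h import *
goto(.70,-.10,.153,0)
p,d,i=grab('wrist');save('wrist4.png',p)
p,d,i=grab('side');save('side4.png',p[100:300,200:420])
a=np.vstack([cv2.resize(p[90:300,180:440],(640,517))]);save('side4.png',a)
```

```text
t 13.4 tcp [0.5632 0.2231 0.1528] yaw 15.04 tilt 0.06 w 0.0797 F [-0.8  0.5 -3.8] shift mm [ 4.820e+01  3.476e+02 -2.000e-01] turn 15.04 q [ 0.36  0.42  1.61 -0.    1.11  1.67]
```

View pics/wrist4.png

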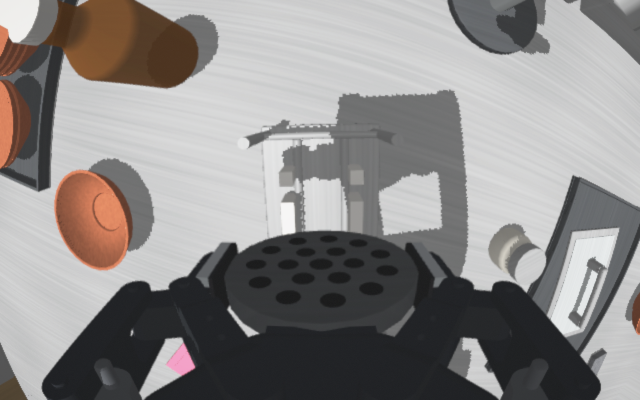

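Call:
apply_moves(plan=[[[-15,0,0,6.5,1],[-30,0,0,6.5,1],[-15,15,0,0,1],[0,30,0,0,1],[0,45,0,0,1],[0,45,0,0,1],[0,45,0,0,1],[0,45,0,0,1],[0,45,0,0,1],[0,45,0,0,1]]], grip_force=90)

```text
clock: 14.5
eef_pos: [0.5151, -0.102, 0.1524]
tcp_rot: [-3.141, -0.056, 0.003]
contact_force: [0.1, 0.0, -3.5]
width: 0.079
```

Call:
apply_moves(plan=[[[0,35,0,0,1],[15,20,0,0,1],[30,0,0,0,1],[40,0,0,0,1],[40,0,0,0,1],[40,0,0,0,1],[20,0,0,0,1],[5,0,0,0,1],[0,0,0,0,1],[0,0,0,0,1]]])

```text
clock: 15.5
eef_pos: [0.7063, -0.1486, 0.1525]
tcp_rot: [-3.141, -0.056, 0.004]
contact_force: [-0.4, 1.0, -2.9]
width: 0.0794
```

```bash
cat >> h.py <<'E'
def plate():   # plane of the held plate from wrist depth
    i=camera_info('wrist');p,d=camera('wrist');W=np.linalg.inv(i['camera_from_world'])
    v,u=np.mgrid[:400,:640];x=(u-i['cx'])/i['fx'];y=(v-i['cy'])/i['fy'];r=np.hypot(x,y)+1e-9;t=np.tan(r)/r
    P=np.stack([x*t*d,-y*t*d,-d],-1)@W[:3,:3].T+W[:3,3]
    s=readout.observe();M=R.from_rotvec(s['tcp_rot']).as_matrix();T=(P-s['eef_pos'])@M   # tool frame
    m=np.zeros(d.shape,bool);m[225:335,235:410]=1
    m&=(abs(T[...,0])<.03)&(abs(T[...,1])<.036)&(T[...,2]<.03)&(T[...,2]>-.062)
    q=T[m]
    for _ in range(4):
        c=q.mean(0);n=np.linalg.svd(q-c)[2][2];e=(q-c)@n;q=q[abs(e)<max(2*np.median(abs(e)),.001)]
    n*=np.sign(n[0]);print('plate pts',len(q),'c',c.round(4),'n(tool)',n.round(3),'elev up deg',np.degrees(np.arcsin(-n[2])).round(1),'x at z=-.026:',(c[0]-(n[2]*(-.026-c[2])+n[1]*(-c[1]))/n[0]).round(4),np.percentile(T[m],[2,98],0).round(3).tolist())
    return p
E
python3 - <<'E'
from h import *
goto(.705,-.17,.153,1.8)
p=plate()
E
```

```text
t 15.5 tcp [ 0.7063 -0.1486  0.1525] yaw 2.03 tilt 0.15 w 0.0794 F [-0.4  1.  -2.9] shift mm [-2.1 21.4 -0.5] turn 0.23 q [-0.22  0.6   1.29 -0.    1.25  1.31]
plate pts 11821 c [ 0.0057 -0.0005 -0.0305] n(tool) [ 1.    -0.023 -0.003] elev up deg 0.2 x at z=-.026: 0.0057 [[-0.001, -0.033, -0.061], [0.007, 0.032, 0.009]]
```

Call:
apply_moves(plan=[[[0,0,20,0,1],[0,0,30,0,1],[0,0,30,0,1],[0,0,25,0,1],[0,0,15,0,1],[0,0,8,0,1],[0,0,3,0,1],[0,0,0,0,1],[0,0,0,0,1],[0,0,0,0,1]]])

```text
clock: 16.55
eef_pos: [0.7084, -0.1487, 0.0236]
tcp_rot: [3.14, 0.056, 0.003]
contact_force: [1.0, -0.0, -3.5]
width: 0.0791
```

Call:
apply_moves(plan=[[[0,0,0,0,1],[0,0,0,0,1],[-10,0,0,0,1],[-10,0,0,0,1],[-8,0,0,0,1],[-4,0,0,0,1],[-3,0,0,0,1],[-3,0,0,0,1],[-2,0,0,0,1],[0,0,0,0,1]]], grip_force=30)

```text
clock: 17.55
eef_pos: [0.668, -0.15, 0.0225]
tcp_rot: [3.141, 0.056, 0.001]
contact_force: [0.6, 0.9, -3.5]
width: 0.0792
```

Run:
```python
from h import *
goto(.661,-.149,.021,1.8)
p=plate()
```

```text
t 17.55 tcp [ 0.668  -0.15    0.0225] yaw 2.03 tilt 0.05 w 0.0792 F [ 0.6  0.9 -3.5] shift mm [-6.9 -1.3  1.5] turn 0.23 q [-0.24  0.66  1.54  0.    0.94  1.3 ]
plate pts 12927 c [ 0.0057 -0.0007 -0.0312] n(tool) [ 1.    -0.023 -0.003] elev up deg 0.1 x at z=-.026: 0.0057 [[-0.001, -0.033, -0.061], [0.007, 0.033, 0.023]]
```

Contact is near. I'll push on in small steps.

Call:
apply_moves(plan=[[[-2,0,0,0,1],[-2,0,0,0,1],[-2,0,0,0,1],[-2,0,0,0,1],[0,0,0,0,1],[0,0,0,0,1],[0,0,0,0,1],[0,0,0,0,1],[0,0,0,0,1],[0,0,0,0,1]]])

```text
clock: 18.6
eef_pos: [0.6658, -0.1502, 0.0233]
tcp_rot: [3.14, 0.054, 0.022]
contact_force: [13.2, 1.6, -8.9]
width: 0.079
```

Run:
```python
from h import *
goto(.661,-.149,.021,1.8)
p=plate()
```

```text
t 18.6 tcp [ 0.6658 -0.1502  0.0233] yaw 1.97 tilt 0.79 w 0.079 F [13.2  1.6 -8.9] shift mm [-4.8 -1.4  2.2] turn 0.17 q [-0.24  0.65  1.56  0.    0.92  1.29]
plate pts 13528 c [ 0.0054 -0.0007 -0.0327] n(tool) [ 0.998 -0.022 -0.053] elev up deg 3.0 x at z=-.026: 0.0058 [[-0.002, -0.033, -0.061], [0.008, 0.033, 0.023]]
```

Call:
apply_moves(plan=[[[0,0,0,0,1],[0,0,0,0,1],[-2,0,0,0,1],[-2,0,0,0,1],[-2,0,0,0,1],[-1,0,0,0,1],[0,0,0,0,1],[0,0,0,0,1],[0,0,0,0,1],[0,0,0,0,1]]], grip_force=20)

```text
clock: 19.65
eef_pos: [0.6639, -0.1504, 0.0244]
tcp_rot: [3.139, 0.052, 0.04]
contact_force: [22.7, 2.9, -12.3]
width: 0.079
```

Run:
```python
from h import *
goto(.661,-.149,.021,1.8)
p=plate()
```

```text
t 19.65 tcp [ 0.6639 -0.1504  0.0244] yaw 1.91 tilt 1.47 w 0.079 F [ 22.7   2.9 -12.3] shift mm [-3.  -1.5  3.3] turn 0.11 q [-0.24  0.64  1.57  0.01  0.9   1.29]
plate pts 13880 c [ 0.0051 -0.0006 -0.033 ] n(tool) [ 0.995 -0.021 -0.093] elev up deg 5.3 x at z=-.026: 0.0058 [[-0.003, -0.033, -0.061], [0.009, 0.033, 0.024]]
```

Call:
apply_moves(plan=[[[-1,0,0,0,1],[-1,0,0,0,1],[-1,0,0,0,1],[-1,0,0,0,1],[-1,0,0,0,1],[0,0,0,0,1],[0,0,0,0,1],[0,0,0,0,1],[0,0,0,0,1],[0,0,0,0,1]]])

```text
clock: 20.7
eef_pos: [0.6577, -0.1507, 0.025]
tcp_rot: [3.139, 0.053, 0.036]
contact_force: [18.9, 2.2, -7.5]
width: 0.0787
```

Run:
```python
from h import *
goto(.661,-.149,.021,1.8)
p=plate();save('w5.png',p)
```

```text
t 20.7 tcp [ 0.6577 -0.1507  0.025 ] yaw 1.94 tilt 1.32 w 0.0787 F [18.9  2.2 -7.5] shift mm [ 3.3 -1.6  4. ] turn 0.14 q [-0.24  0.64  1.59  0.    0.9   1.29]
plate pts 15268 c [ 0.0062 -0.0005 -0.0333] n(tool) [ 0.978 -0.014 -0.209] elev up deg 12.0 x at z=-.026: 0.0078 [[-0.003, -0.033, -0.06], [0.013, 0.033, -0.001]]
```

Call:
apply_moves(plan=[[[-1,0,0,0,1],[-1,0,0,0,1],[-1,0,0,0,1],[-1,0,0,0,1],[-1,0,0,0,1],[0,0,0,0,1],[0,0,0,0,1],[0,0,0,0,1],[0,0,0,0,1],[0,0,0,0,1]]])

```text
clock: 21.75
eef_pos: [0.6539, -0.151, 0.0252]
tcp_rot: [3.138, 0.053, 0.04]
contact_force: [21.6, 2.5, -7.7]
width: 0.0791
```

Run:
```python
from h import *
goto(.661,-.149,.021,1.8)
p=plate();save('w6.png',p)
```

```text
t 21.75 tcp [ 0.6539 -0.151   0.0252] yaw 1.94 tilt 1.47 w 0.0791 F [21.6  2.5 -7.7] shift mm [ 7.1 -1.8  4.4] turn 0.14 q [-0.25  0.63  1.6   0.01  0.89  1.29]
plate pts 15576 c [ 0.0065 -0.0004 -0.0341] n(tool) [ 0.96  -0.012 -0.279] elev up deg 16.2 x at z=-.026: 0.0089 [[-0.003, -0.033, -0.059], [0.015, 0.033, -0.005]]
```

Call:
apply_moves(plan=[[[-1,0,0,0,1],[-1,0,0,0,1],[-1,0,0,0,1],[-1,0,0,0,1],[-1,0,0,0,1],[0,0,0,0,1],[0,0,0,0,1],[0,0,0,0,1],[0,0,0,0,1],[0,0,0,0,1]]])

```text
clock: 22.8
eef_pos: [0.6498, -0.1515, 0.0258]
tcp_rot: [3.137, 0.053, 0.043]
contact_force: [22.0, 3.2, -7.0]
width: 0.0788
```

Call:
apply_moves(plan=[[[0,0,0,0,1],[2,0,0,0,1],[3,0,0,0,1],[5,0,0,0,1],[5,0,0,0,1],[5,0,0,0,1],[5,0,0,0,1],[0,0,-5,0,1],[0,0,-10,0,1],[0,0,0,0,1]]], grip_force=60)

```text
clock: 23.8
eef_pos: [0.6634, -0.1505, 0.039]
tcp_rot: [3.14, 0.056, 0.004]
contact_force: [0.1, 1.3, -2.8]
width: 0.0789
```

Run:
```python
from h import *
goto(.661,-.149,.021,1.8)
p=plate();save('w7.png',p)
```

```text
t 23.8 tcp [ 0.6634 -0.1505  0.039 ] yaw 2.04 tilt 0.15 w 0.0789 F [ 0.1  1.3 -2.8] shift mm [-2.4 -1.6 18. ] turn 0.24 q [-0.24  0.64  1.54 -0.    0.96  1.3 ]
plate pts 15434 c [ 0.0077 -0.0004 -0.0354] n(tool) [ 0.965 -0.01  -0.262] elev up deg 15.2 x at z=-.026: 0.0102 [[-0.002, -0.033, -0.06], [0.016, 0.033, -0.006]]
```

Call:
apply_moves(plan=[[[0,0,-15,0,1],[0,0,-30,0,1],[0,0,-35,0,1],[0,0,-35,0,1],[-15,0,-30,0,1],[-30,0,-10,0,1],[-30,0,0,0,1],[-25,0,0,0,1],[-10,0,0,0,1],[0,0,0,0,1]]], grip_force=90)

```text
clock: 24.85
eef_pos: [0.5519, -0.1542, 0.1934]
tcp_rot: [3.141, 0.055, 0.002]
contact_force: [0.6, -0.7, -2.9]
width: 0.0789
```

Call:
apply_moves(plan=[[[0,-10,0,0,1],[0,-20,0,0,1],[0,-30,0,0,1],[0,-35,0,0,1],[0,-35,0,0,1],[0,-35,0,0,1],[0,-30,0,0,1],[0,-20,0,0,1],[0,-10,0,0,1],[0,0,0,-2.9,1]]])

```text
clock: 25.85
eef_pos: [0.5454, 0.0728, 0.1921]
tcp_rot: [-3.138, -0.141, -0.0]
contact_force: [0.1, -1.0, -3.2]
width: 0.0786
```

Run:
```python
from h import *
goto(.588,.08,.1935,4.9)
p=plate();save('w8.png',p)
pc,dc,i=grab('scene');ps,ds,i_s=grab('side')
print('side lens at z=.275',onz(i_s,243.7,157.4,.275).round(4),'ring',onz(i_s,241.3,156.5,.275).round(4))
A=cv2.resize(pc[220:330,330:410],None,fx=5,fy=5,interpolation=cv2.INTER_CUBIC);B=cv2.resize(ps[100:210,200:280],None,fx=5,fy=5,interpolation=cv2.INTER_CUBIC)
save('v8.png',np.hstack([A,B]))
```

```text
t 25.85 tcp [0.5454 0.0728 0.1921] yaw 5.15 tilt 0.02 w 0.0786 F [ 0.1 -1.  -3.2] shift mm [43.1 -3.4 -1.4] turn 0.25 q [0.11 0.31 1.68 0.   1.15 1.59]
plate pts 15358 c [ 0.0075 -0.0009 -0.035 ] n(tool) [ 0.965 -0.009 -0.261] elev up deg 15.2 x at z=-.026: 0.01 [[-0.002, -0.033, -0.06], [0.015, 0.032, -0.006]]
side lens at z=.275 [0.7379 0.0894 0.275 ] ring [0.7478 0.0886 0.275 ]
```

View pics/v8.png

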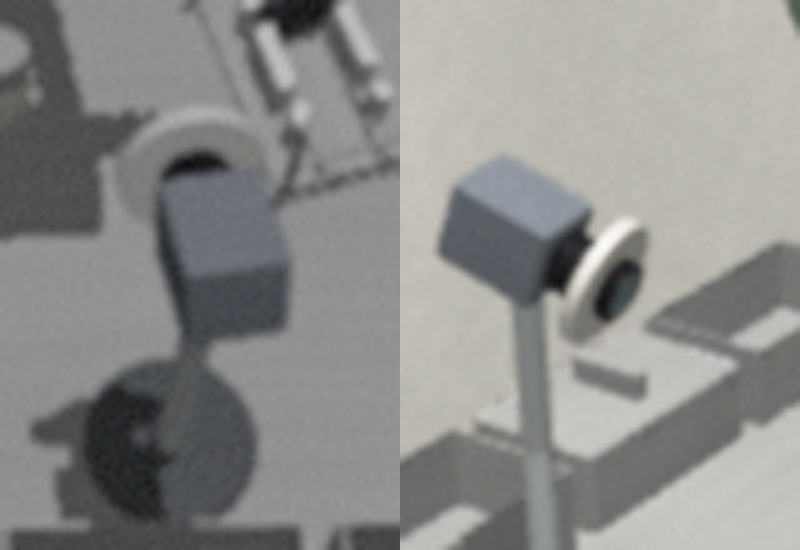

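Call:
apply_moves(plan=[[[5,-1,-1,0,1],[10,0,-1,0,1],[10,0,-1,0,1],[8,0,0,0,1],[4,0,0,0,1],[3,0,0,0,1],[0,0,0,0,1],[0,0,0,0,1],[0,0,0,0,1],[0,0,0,0,1]]])

```text
clock: 27.0
eef_pos: [0.5842, 0.0752, 0.1954]
tcp_rot: [3.139, 0.136, -0.0]
contact_force: [-0.0, 0.7, -3.2]
width: 0.0789
```

Run:
```python
from h import *
goto(.585,.0775,.195,4.9)
p=plate()
ps,ds,i=grab('side');pc,dc,ic=grab('scene')
def box(i,X):
    c=i['camera_from_world']@np.append(X,1);return i['cx']+i['fx']*c[0]/-c[2],i['cy']-i['fy']*c[1]/-c[2]
print('viewpt px side',np.round(box(i,[.590,.0785,.22]),1),'scene',np.round(box(ic,[.59,.0785,.22]),1))
save('v9.png',np.hstack([cv2.resize(ps[110:260,190:310],None,fx=3.3,fy=3.3,interpolation=cv2.INTER_CUBIC),cv2.resize(pc[150:300,300:420],None,fx=3.3,fy=3.3,interpolation=cv2.INTER_CUBIC)]))
P=cloud(dc,ic)
q=P[180:290,230:320].reshape(-1,3);q=q[(q[:,2]>.034)&(q[:,2]<.06)];print('lid handle',q.mean(0).round(4))
```

```text
t 27.0 tcp [0.5842 0.0752 0.1954] yaw 4.95 tilt 0.01 w 0.0789 F [-0.   0.7 -3.2] shift mm [ 1.  -2.2  0.4] turn 0.05 q [ 0.11  0.37  1.59 -0.    1.19  1.59]
plate pts 15375 c [ 0.0074 -0.0004 -0.0349] n(tool) [ 0.965 -0.01  -0.261] elev up deg 15.1 x at z=-.026: 0.0098 [[-0.002, -0.033, -0.06], [0.015, 0.033, -0.006]]
viewpt px side [286.2 185.2] scene [358.2 215.3]
lid handle [ 0.5213 -0.1881  0.0444]
```

View pics/v9.png

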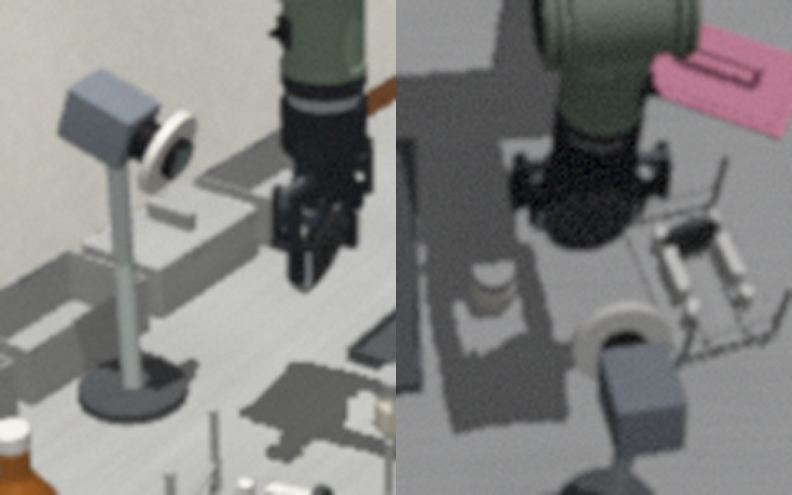

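Run:
```python
from h import *
p,d,i=load('scene');P=cloud(d,i);q=P[195:228,335:382].reshape(-1,3);n=np.array([np.cos(.264)*np.cos(.086),np.cos(.264)*np.sin(.086),np.sin(.264)])
e=(q-np.array([.589,.077,.2215]))@n;m=(abs(e-.005)<.006)&(q[:,2]<.29)&(q[:,2]>.15);q=q[m];print(len(q),np.percentile(q,[1,50,99],0).round(4).tolist(),q.mean(0).round(4))
s=readout.observe();print(s['joint_vel'].round(4),s['width'],s['clock']);job.hand_in()
```

```text
483 [[0.5753, 0.0221, 0.1855], [0.5927, 0.0767, 0.226], [0.6041, 0.1319, 0.2719]] [0.5923 0.0764 0.2257]
[ 0.0003  0.0009 -0.0015  0.0004  0.0009 -0.0002] 0.07908108818661842 27.15
the job is handed in; nothing more can be done
```

I put the lid in the tray, took the larger plate out of the rack, and handed the job in with the plate held at the inspection camera. `hand_in()` reported no verdict.

- **Lid:** I lifted it by its handle and released it in the tray. The handle reads (0.521, -0.188, 0.044), about 5 mm from the tray centre and well inside the limits.
- **Plate tilt:** The tool can only point straight down, so I gripped the plate by its rim. I then pushed its lower edge against the outside of the tray wall to tilt it in the fingers.
- **Final hold:** The plate is held still at 90 N grip, with its centre at about (0.589, 0.077, 0.22). My estimate of the view point is (0.590, 0.079, 0.220).

Some checks were less exact or did not fully agree:

- **Tilt below target:** The plate sits at 15.1° instead of 20°, an error of about 0.09 rad. With about 1° of uncertainty in the lens direction, that is still inside the 0.2 rad limit.
- **Lens position:** Two ray methods agree within about 6 mm. One raw depth reading from the side view differed by about 15 mm, and I did not use it.
- **Plate centre height:** I worked this out from the grasp, not from seeing the plate's lower edge. The plate face measured in the scene view fits it.
- **Smaller plate and bystanders:** The smaller plate and the jar look unmoved in the last picture. I did not measure them or check the other bystanders again at the end.

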